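# Fetch the locating pin from its peg and plug it into the drilling jig

### The arm

A 6-joint arm with a two-finger parallel gripper is mounted at the origin on a cart in front of the work surface, level with it; the furniture and walls round the work are solid. World frame = base frame: x ahead of the robot, y to its left, z up, the work surface at z = 0. Lengths are in m, angles in rad, forces in N, time in s.
With the tool pointing down it reaches from about 0.3 to 0.875 m from the base axis. Payload 4.2 kg.
Tool frame: the origin (TCP) lies at the very end of the fingers, on their centre line; the grasp point (between the pads) lies 19 mm behind it; z points along the fingers, y is the line along which they close (so a half turn about z gives the same grasp; the last joint's range is limited). The gripper opens to 85 mm and grips with 20 to 120 N. Pads are 22 mm wide; open, the fingers measure 114 mm over their backs; the gripper's body (76 mm by 85 mm) begins 54 mm behind the grasp point. The pads swing forward as they close: fully open they stand 13 mm farther back than shut.
Start: joints at [-1.36, 0.32, 1.565, -0, 1.257, -0.02], TCP at [0.132, -0.56, 0.231] pointing down, gripper open.
Joint ranges: [-3.11, 3.11], [-0.84, 2.01], [0.21, 2.61], [-1.34, 4.49], [0.05, 2.63], [-2.56, 2.56]. Speed limits (rad/s): [2.57, 2.57, 3.14, 3.14, 3.14, 3.14].

### API

Orientations are given as a rotation vector (axis times angle).
In Python, from station import readout, cams, close_job gives the robot as it stands.
- The arm moves only by the tool move_arm, never from a script. Its argument "increments" is text: rows parted by semicolons, each of 7 numbers parted by spaces: the turn, a rotation vector about the world's x, y, z in degrees, then the shift along the world's x, y, z in mm, then the opening, from -1 (shut) to 1 (fully open), so that 0 is half open. A call has 1 to 10 rows; each row is the pose to reach, as a shift and turn from the pose commanded when the call began; what a row does not reach only later rows make up. A row lasts 1/10 s, in which the tool goes at most 50 mm and 8.59 degrees, less where a joint would pass 70% of its speed; a pose out of reach is approached as far as the arm can. A call with a gripper value outside its range is refused whole. The fingers move at their own pace and stop on an object; "newtons" is the grip in N (left out, the last holds). Time passes only in rows, so rows that repeat a pose let the fingers close. It gives the time, the measured TCP pose, the force, the opening and the grip force at its end, in the units of the state.
- readout.get_obs(): the state, without advancing time (a new reading comes with each control period).
- cams.get_image(name): name is "scene" or "side" or "wrist"; returns the picture (384x512x3 uint8, red, green, blue); there is no depth.
- cams.camera_model(name): a dict with "K" (3x3 intrinsics, pixels), "extrinsics" (4x4, takes a point from world to camera coordinates); the wrist camera has in their place "mount" (4x4, takes a point from camera to tool coordinates, whose origin is the TCP and whose axes are the flange's). Camera axes: x right, y up, looking along -z (the intrinsics and any distortion apply to the point x, -y, -z); pixel columns grow to the right and rows downward; lengths in m; the calibration is good to about 2 mm. A picture is of the moment at which its call begins: read the wrist's pose just before it. camera_model takes no time and is no camera call.
- close_job(): hands the job in; it is judged then, once.
Trained networks look in the newest picture that a camera, given by its name, has taken for a name from the list of things; names that differ only in an ending like _2 or _b are one class to them, and where a whole thing is asked for, a point or a joint stands for the part that bears it (a point fixed in the world has none). Each returns a list of dicts, best first, with "conf" (0 to 1); they miss things now and then, are a little off and sometimes report something else, mostly with a low value. They report only what shows in the picture. A call takes as long as a camera call. They do not tell look-alikes from the thing itself.
- cams.silhouettes(camera, thing): "region" (384x512 bool, what is visible of it) and "rect" ([left, top, width, height] in pixels, round what is visible of it).
The state is a dict: "t": time; "joint_positions": joint angles; "qvel": joint speeds; "joint_torque": joint torques, N m; "position": TCP position; "tcp_rot": TCP orientation; "contact_force": force on the tool from outside, world axes, zero at the start; "ft_torque": the same for the moment, N m; "gripper_width": finger opening in m; "grasp_force": force on a finger pad.
Only numpy, scipy, OpenCV 4.12 (cv2) and the standard library are available. Lean on these libraries where they do the work, as an engineer would, in place of code of your own. Each camera call takes 0.05 s, during which the arm holds its last target. There are 200 camera calls.

### The job

Take the locating pin with the red handle off its peg on the green rack, lifting it over the peg's upturned tip and carrying it off upright without dropping it. Then plug it, handle up, into the unmarked hole in the top of the steel bar that is clamped in the drilling jig, until its collar sits flat on the bar, and let go. Leave the yellow spacer hanging and the other things on the bench where they are.

Things in the scene. Friction and masses are not known exactly. Their poses are not given: they have to be found in the camera images.
- rack: Fixed rack: green perforated panel 180 mm wide, 6 mm thick, top edge 151 mm above the bench, on a dark steel foot 110 x 180 x 10 mm. Origin: on the bench under the middle of the panel's front face; x points backward through the panel, y along it, z up. Two steel pegs stick out of the front (to -x) at y = +45 and -45 mm. The pin hangs on either peg, the spacer on the other.
- peg_a_tip (a point): Centre of the round end of the peg at the rack's y = +45 mm. Each peg is 6 mm thick and runs level from the panel (axis 137, upper side 140 mm above the bench) to 53 mm out, then bends up at 45 degrees to this point, 65 mm out and 149 mm up; the tip's outermost parts are 68 mm out and 152 mm up. The parts hang about 30 mm out from the panel.
- peg_b_tip (a point): The same point on the peg at the rack's y = -45 mm.
- locating_pin: Loose, about 90 g: steel pin (diameter 10 mm, z = 0 to 20 mm, lowest 3 mm tapered to 6 mm), steel collar (diameter 20 mm, z = 20 to 26 mm), flat red handle (z = 26 to 78 mm, 10 mm thick in x, 28 mm wide in y). Origin: centre of the pin's lower end; z up to the handle. Hangs pin down, its y along the rack's y; grip the 28 mm sides from above, a finger either side of the peg.
- pin_slot (a point): Centre of the hanging slot through the red handle, 60 mm above the pin's lower end: 14 mm wide (y), 24 mm high (z = 48 to 72 mm), open along x. The peg passes through it and carries its upper edge. To slide straight off to the rack's front the pin must be raised more than 12 mm (upper edge clears the tip) and less than 18 mm (lower edge meets the peg): 15 mm is the middle.
- spacer: Loose, 50 g: flat yellow spacer, 10 x 28 x 78 mm with the same slot and handle shape as the pin's but no pin or collar; hangs on the other peg. Origin: centre of its lower end, z up. To be left there.
- jig: Fixed drilling jig: grey base 90 x 100 x 10 mm, two grey jaws along y (tops 34 mm above the bench) and, clamped between them, a steel bar 30 mm wide (x), 150 mm long (y), its flat top 40 mm above the bench. The bar overhangs both ends and is clamped at a different place along y each time. Origin: on the bench under the jig's centre; x across the bar, y along it, z up.
- bar_line (a point): Point on the bar's top, on its long centre line, over the jig's centre (40 mm up). The bar has one blind hole in its top, diameter 12.5 mm, 1 mm chamfer, 24 mm deep, on the centre line and centred within 20 mm of this point along y. Its place is not given: see it, or feel it by sliding the pin's end along the line. With the collar on the bar the pin's lower end is 20 mm above the bench.
- screw_tin: Bystander: round blue and white tin, diameter 61, height 42 mm. Origin: centre of its underside.
- spanner: Bystander: steel open-ended spanner, 27 x 133 x 6 mm, lying on the bench. Origin: centre of its underside.
- chuck_key: Bystander: steel T-handled chuck key, 54 x 76 x 11 mm, lying on the bench. Origin: centre of its underside.
- tape_measure: Bystander: yellow tape measure, 31 x 76 x 58 mm, standing on the bench. Origin: centre of its underside.
Not all that is in view belongs to the job. There is more than one size of the locating_pin; the one meant has the size given above.

How it is judged:
By the outcome, as a careful person would: the job done as asked, in the order asked, and still so for the second after the job is handed in, with the robot touching nothing.
It also fails if it takes over 58 s, if anything falls off the work surface, if the arm or the gripper's body presses on something with over 40 N, if the wrist force passes 120 N, or if a joint passes its speed limit or range.

## Working session

There is one attempt and no reset: what is moved stays moved. The work goes in short steps, Python scripts to look and compute and a tool call to move; the robot and the scene stay as the last step left them, time stands still between calls to the robot, and variables do not carry over. Pictures are saved under pics/ and viewed, at most 10 in all, crops included, and the job is handed in when it is done.

Besides the shell and the picture viewer there is one more tool, called as a command line: name --argument value ..., lists and objects as JSON in quotes. move_arm: Moves the arm, as the interface text tells. Its arguments: {"type":"object","properties":{"increments":{"type":"string"},"newtons":{"type":"number"}},"required":["increments"]}

```bash
mkdir -p pics; python3 - <<'E'
from station import readout, cams
import cv2, numpy as np
o=readout.get_obs(); print({k:np.round(v,3).tolist() for k,v in o.items()})
for n in ["scene","side"]:
    im=cams.get_image(n); cv2.imwrite(f"pics/{n}0.png",im[:,:,::-1])
    m=cams.camera_model(n); print(n,{k:np.round(v,4).tolist() if not isinstance(v,str) else v for k,v in m.items()})
    for th in ["rack","peg_a_tip","locating_pin","pin_slot","spacer","jig","bar_line","screw_tin","tape_measure"]:
        r=cams.silhouettes(n,th); print(th,[(round(float(d["conf"]),2),[int(x) for x in d["rect"]]) for d in r][:4])
print({k:np.round(v,4).tolist() for k,v in cams.camera_model("wrist").items() if not isinstance(v,str)})
E
```

```text
{'t': 0.0, 'joint_positions': [-1.36, 0.32, 1.566, 0.0, 1.257, -0.02], 'qvel': [-0.001, -0.001, -0.0, 0.0, -0.0, -0.0], 'joint_torque': [0.001, -41.551, -23.416, 0.0, 0.008, -0.0], 'position': [0.131, -0.559, 0.23], 'tcp_rot': [-3.119, -0.361, 0.0], 'contact_force': [0.185, -0.028, -0.397], 'ft_torque': [0.044, 0.036, 0.017], 'grasp_force': 0.0, 'gripper_width': 0.085}
scene {'K': [[409.2791, 0.0, 252.6727], [0.0, 409.2791, 193.9017], [0.0, 0.0, 1.0]], 'extrinsics': [[-0.8588, -0.5121, 0.0135, 0.5742], [0.3951, -0.6453, 0.6538, -0.2188], [-0.3261, 0.5668, 0.7566, -0.7912], [0.0, 0.0, 0.0, 1.0]]}
rack [(0.56, [212, 140, 78, 111])]
peg_a_tip [(0.95, [214, 137, 75, 113])]
locating_pin [(0.65, [228, 252, 13, 20]), (0.62, [250, 185, 8, 25])]
pin_slot [(0.66, [227, 253, 10, 18]), (0.54, [246, 181, 8, 31])]
spacer [(0.57, [268, 152, 7, 33])]
jig [(0.9, [276, 216, 59, 48])]
bar_line [(0.82, [275, 213, 61, 54])]
screw_tin [(0.72, [305, 172, 22, 28])]
tape_measure [(0.6, [267, 140, 13, 19])]
side {'K': [[431.0747, 0.0, 256.4557], [0.0, 431.0747, 190.3769], [0.0, 0.0, 1.0]], 'extrinsics': [[-0.3691, -0.9294, 0.0032, 0.3181], [0.8088, -0.3195, 0.4938, -0.4917], [-0.4579, 0.1848, 0.8696, -0.851], [0.0, 0.0, 0.0, 1.0]]}
rack [(0.64, [217, 157, 78, 77])]
peg_a_tip [(0.59, [216, 152, 82, 82])]
locating_pin [(0.67, [238, 187, 8, 18]), (0.51, [200, 229, 11, 10]), (0.41, [273, 171, 11, 23])]
pin_slot [(0.54, [239, 184, 12, 21])]
spacer [(0.55, [274, 170, 14, 22])]
jig [(0.92, [252, 228, 43, 38])]
bar_line [(0.94, [251, 232, 48, 38]), (0.75, [186, 274, 24, 29])]
screw_tin [(0.73, [304, 199, 30, 29])]
tape_measure [(0.8, [296, 151, 29, 29]), (0.59, [188, 274, 24, 32]), (0.34, [276, 168, 10, 26])]
{'K': [[335.825, 0.0, 252.2186], [0.0, 335.825, 197.3776], [0.0, 0.0, 1.0]], 'mount': [[0.0001, 0.9646, 0.2636, 0.066], [1.0, 0.0001, -0.0008, 0.0003], [-0.0008, 0.2636, -0.9646, -0.1424], [0.0, 0.0, 0.0, 1.0]]}
```

```bash
python3 - <<'E'
import cv2, numpy as np
a=cv2.imread("pics/scene0.png");b=cv2.imread("pics/side0.png")
A=cv2.resize(a[125:285,195:345],None,fx=2.66,fy=3.7*1,interpolation=3)
A=cv2.resize(a[125:285,195:345],(400,427),interpolation=cv2.INTER_CUBIC)
B=cv2.resize(b[145:305,185:335],(400,427),interpolation=cv2.INTER_CUBIC)
cv2.imwrite("pics/c0.png",np.hstack([A,B]))
E
```

```text
(no output)
```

View pics/scene0.png

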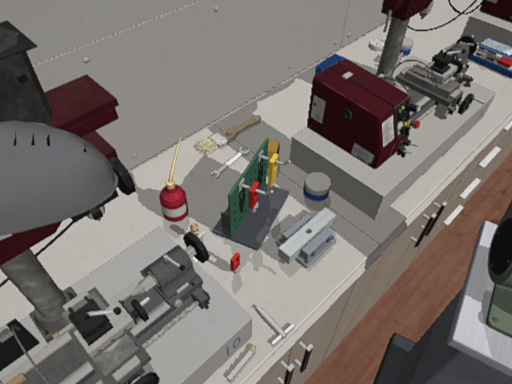

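View pics/c0.png

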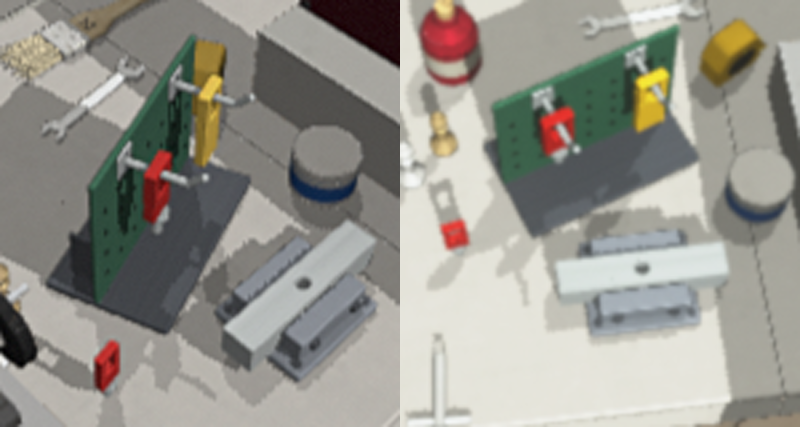

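The hanging red-handled pin is at about (253,195) in the scene picture, with its peg's tip at (272,192). The yellow spacer hangs on the far peg. A second red part on the bench at (235,262) is a look-alike. The hole in the bar is at (309,231) in scene and (276,245) in side.

```bash
cat > h.py <<'E'
import numpy as np, cv2
from station import readout, cams
from scipy.spatial.transform import Rotation as R
def ext(n,obs=None):
    m=cams.camera_model(n)
    if n!="wrist":
        return np.array(m["K"]),np.array(m["extrinsics"])
    T=np.eye(4);T[:3,:3]=R.from_rotvec(obs["tcp_rot"]).as_matrix();T[:3,3]=obs["position"]
    return np.array(m["K"]),np.linalg.inv(T@np.array(m["mount"]))
def ray(KE,p):
    K,E=KE; d=np.linalg.inv(K)@[p[0],p[1],1]; d=np.array([d[0],-d[1],-d[2]])
    return -E[:3,:3].T@E[:3,3],E[:3,:3].T@d
def onplane(KE,p,z):
    c,d=ray(KE,p); return c+d*(z-c[2])/d[2]
def proj(KE,P):
    K,E=KE; q=E[:3,:3]@P+E[:3,3]; u=K@[q[0],-q[1],-q[2]]; return u[:2]/u[2]
E
python3 - <<'E'
from h import *
np.set_printoptions(precision=4,suppress=True)
S,D=ext("scene"),ext("side")
s=lambda p:(195+p[0]*.375,125+p[1]*.375); d=lambda p:(185+(p[0]-400)*.375,145+p[1]*.375)
for n,a,b,z in [("hole",(303,283),(642,267),.04),("b1",(224,325),(557,265),.04),("b2",(352,222),(725,243),.04),("b3",(375,240),(727,272),.04),("b4",(240,350),(560,298),.04),
  ("p1",(95,185),(495,103),.151),("p2",(197,38),(677,28),.151),("tipNear",(206,178),(574,150),.150)]:
    print(n,onplane(S,s(a),z),onplane(D,d(b),z))
for n,k in (("scene",S),("side",D)): print(n,-k[1][:3,:3].T@k[1][:3,3])
E
```

```text
hole [0.4688 0.1086 0.04  ] [0.4676 0.1081 0.04  ]
b1 [0.503 0.175 0.04 ] [0.4968 0.1769 0.04  ]
b2 [0.4611 0.0323 0.04  ] [0.4615 0.0306 0.04  ]
b3 [0.4375 0.0397 0.04  ] [0.4358 0.0406 0.04  ]
b4 [0.4823 0.1883 0.04  ] [0.4671 0.1854 0.04  ]
p1 [0.6075 0.1872 0.151 ] [0.6084 0.1874 0.151 ]
p2 [0.6221 0.0145 0.151 ] [0.6218 0.0148 0.151 ]
tipNear [0.5443 0.1398 0.15  ] [0.5429 0.1418 0.15  ]
scene [0.3216 0.6013 0.7339]
side [0.1254 0.2959 0.9817]
```

```bash
python3 - <<'E'
from h import *
np.set_printoptions(precision=3,suppress=True)
S,D=ext("scene"),ext("side")
print(proj(S,[.131,-.559,.23]),proj(S,[.131,-.559,.35]),proj(S,[0,0,.3]),proj(D,[.131,-.559,.23]),proj(D,[0,0,.1]))
for p in [(312,127),(378,163),(405,100),(340,65)]: print(p,onplane(S,p,.1),onplane(S,p,.25))
for p in [(180,140),(170,185)]: print(p,onplane(S,p,.1),onplane(S,p,.15))
print(onplane(S,(250,310),.1))
E
```

```text
[567.367  49.742] [600.365  -1.271] [672.088 210.355] [674.719 239.904] [436.136 439.928]
(312, 127) [ 0.582 -0.129  0.1  ] [0.52  0.044 0.25 ]
(378, 163) [ 0.405 -0.095  0.1  ] [0.386 0.07  0.25 ]
(405, 100) [ 0.424 -0.353  0.1  ] [ 0.4   -0.127  0.25 ]
(340, 65) [ 0.631 -0.416  0.1  ] [ 0.558 -0.175  0.25 ]
(180, 140) [0.821 0.073 0.1  ] [0.782 0.115 0.15 ]
(170, 185) [0.754 0.195 0.1  ] [0.72  0.227 0.15 ]
[0.469 0.345 0.1  ]
```

View pics/side0.png

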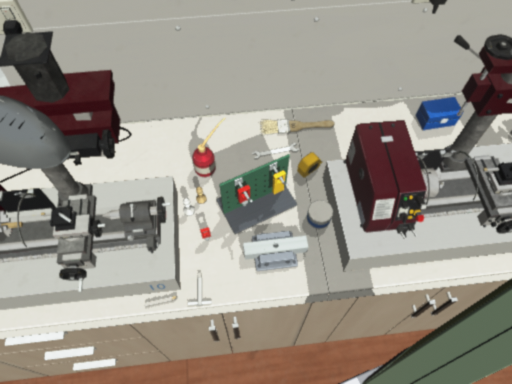

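The side view shows the right lathe's headstock between the start pose and the rack. I go up and in close to the base, then swing around.

move_arm --increments "0 0 8 -8 40 45 1;0 0 16 -16 80 90 1;0 0 24 -24 120 130 1;0 0 32 -32 160 175 1;0 0 40 -40 200 220 1;0 0 48 -5 228 220 1;0 0 56 35 255 220 1;0 0 64 70 283 220 1;0 0 72 105 305 220 1;0 0 80 140 325 220 1"

```text
t: 2.0
position: [0.2724, -0.2329, 0.4522]
tcp_rot: [2.15, 2.287, 0.0]
contact_force: [0.9, -1.3, 0.1]
gripper_width: 0.0854
grasp_force: 0.0
```

move_arm --increments "0 0 8 25 40 0 1;0 0 16 40 85 0 1;0 0 24 55 130 0 1;0 0 32 68 178 0 1;0 0 40 80 225 0 1;0 0 48 100 265 -10 1;0 0 56 130 300 -30 1;0 0 64 160 325 -60 1;0 0 72 185 335 -100 1;0 0 80 188 340 -145 1"

```text
t: 3.0
position: [0.4622, 0.1069, 0.3049]
tcp_rot: [0.174, 3.134, 0.001]
contact_force: [-0.9, -0.4, -0.2]
gripper_width: 0.0854
grasp_force: 0.0
```

move_arm --increments "0 0 6 40 15 -15 1;0 0 11.5 80 25 -30 1;0 0 11.5 110 35 -50 1;0 0 11.5 110 35 -50 1;0 0 11.5 110 35 -50 1"

```text
t: 3.5
position: [0.5693, 0.1402, 0.2554]
tcp_rot: [0.129, -3.136, 0.001]
contact_force: [-0.3, -0.1, 0.1]
gripper_width: 0.0851
grasp_force: 0.0
```

```bash
python3 - <<'E'
from h import *
o=readout.get_obs(); print(o["position"],o["tcp_rot"],o["joint_positions"],o["contact_force"])
im=cams.get_image("wrist"); cv2.imwrite("pics/w1.png",im[:,:,::-1])
W=ext("wrist",o)
for p in [[.5785,.1436,.146],[.5436,.1408,.149],[.4682,.1083,.04]]: print(proj(W,np.array(p)))
E
```

```text
[0.56928214 0.14018194 0.25541259] [ 1.29379718e-01 -3.13636396e+00  6.70934396e-04] [ 2.21802244e-01  3.25282876e-01  1.49493699e+00  4.06819345e-05
  1.32396912e+00 -1.43146032e+00] [-0.29734428 -0.13725822  0.14823325]
[256.30781601 207.37997416]
[256.61643057 163.69466577]
[229.47972754  68.77609539]
```

View pics/w1.png

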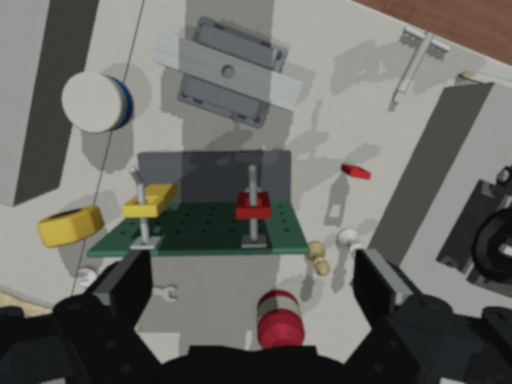

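The hole shows at about (229,71), the pin's peg tip at (253,168) and the handle centred near column 253, all within a few pixels of the predictions. I zoom in to refine.

```bash
python3 - <<'E'
from h import *
im=cv2.imread("pics/w1.png")
A=cv2.resize(im[155:255,215:295],(400,500),interpolation=cv2.INTER_CUBIC)
B=cv2.resize(im[22:122,190:270],(400,500),interpolation=cv2.INTER_CUBIC)
cv2.imwrite("pics/c1.png",np.hstack([A,B]))
hsv=cv2.cvtColor(im,cv2.COLOR_BGR2HSV); m=((hsv[...,0]<8)|(hsv[...,0]>172))&(hsv[...,1]>150)
m[:,:225]=0;m[:,285:]=0;m[:180]=0;m[235:]=0
for r in range(185,225,2):
    c=np.where(m[r])[0]
    if len(c): print(r,c.min(),c.max(),im[r,c.min()+3],len(c))
E
```

```text
193 240 266 [15 17 60] 16
195 239 267 [11 11 62] 19
197 239 267 [11 12 62] 19
199 238 267 [11 13 62] 20
201 237 268 [11 13 62] 23
203 237 268 [11 13 63] 23
205 236 269 [11 11 65] 25
207 235 269 [17 19 89] 35
209 235 270 [ 29  31 122] 36
211 235 270 [ 29  31 126] 36
213 235 270 [ 30  33 126] 36
215 235 270 [ 28  30 124] 36
217 236 269 [ 29  31 122] 34
219 238 259 [25 32 71] 11
```

View pics/c1.png

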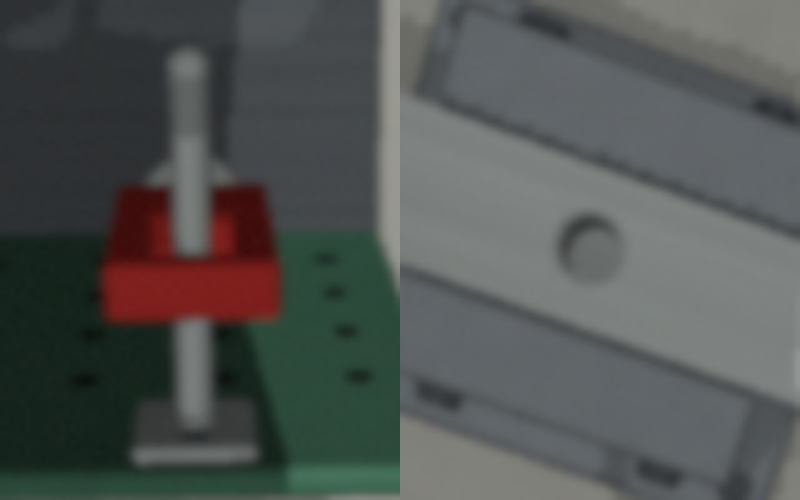

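The handle's top face is centred at (253,212.5) and level with the image rows, so the yaw is aligned. The hole's rim is centred at (227.8,71.5).

```bash
python3 - <<'E'
from h import *
np.set_printoptions(precision=4,suppress=True)
o=readout.get_obs();W=ext("wrist",o)
print("pin",onplane(W,(252.7,212.5),.146),"tip",onplane(W,(252.4,167.5),.150),"hole",onplane(W,(227.8,71.5),.04))
print("edge",onplane(W,(88,254),.151),onplane(W,(308,253),.151))
print("hL",onplane(W,(235,212.5),.146),onplane(W,(270.5,212.5),.146))
Rm=R.from_rotvec(o["tcp_rot"]).as_matrix(); print(o["position"],Rm[:,0],Rm[:,2])
E
```

```text
pin [0.5833 0.1411 0.146 ] tip [0.5468 0.1378 0.15  ] hole [0.4711 0.1067 0.04  ]
edge [0.6275 0.0121 0.151 ] [0.612 0.188 0.151]
hL [0.5845 0.1272 0.146 ] [0.5822 0.1551 0.146 ]
[0.5691 0.1401 0.2566] [-0.9966 -0.0823  0.0005] [-0.0005 -0.0001 -1.    ]
```

move_arm --increments "0 0 0 6 1 -40 1;0 0 0 12 1.5 -80 0.6;0 0 0 12 1.5 -115 0.4;0 0 0 12 1.5 -140 0.3;0 0 0 12 1.5 -152 0.3;0 0 0 12 1.5 -152 0.3;0 0 0 12 1.5 -152 0.3" --newtons 40

```text
t: 4.25
position: [0.5824, 0.1419, 0.1063]
tcp_rot: [-0.129, 3.136, 0.001]
contact_force: [-0.1, -0.9, -0.0]
gripper_width: 0.0554
grasp_force: 0.0
```

move_arm --increments "0 0 0 0 0 0 -0.2;0 0 0 0 0 0 -0.3;0 0 0 0 0 0 -0.5;0 0 0 0 0 0 -0.6;0 0 0 0 0 0 -0.6;0 0 0 0 0 0 -0.6;0 0 0 0 0 0 -0.6;0 0 0 0 0 0 -0.6" --newtons 40

```text
t: 5.05
position: [0.5823, 0.142, 0.1057]
tcp_rot: [-0.129, 3.137, 0.001]
contact_force: [-1.6, 0.5, 5.7]
gripper_width: 0.0276
grasp_force: 40.0
```

move_arm --increments "0 0 0 0 0 4 -0.6;0 0 0 0 0 8 -0.6;0 0 0 0 0 12 -0.6;0 0 0 0 0 15 -0.6;0 0 0 0 0 15 -0.6;0 0 0 0 0 15 -0.6;0 0 0 0 0 15 -0.6"

```text
t: 5.75
position: [0.5814, 0.1417, 0.1191]
tcp_rot: [0.129, -3.138, 0.0]
contact_force: [-0.3, 0.1, -1.1]
gripper_width: 0.0277
grasp_force: 39.5
```

```bash
python3 - <<'E'
from h import *
o=readout.get_obs(); print(o["position"],o["contact_force"],o["ft_torque"],o["gripper_width"])
w=cams.get_image("wrist"); s=cams.get_image("scene"); d=cams.get_image("side")
A=cv2.resize(w[180:384,165:345],(440,500),interpolation=3)
B=cv2.resize(s[155:235,220:300],(250,250),interpolation=3);C=cv2.resize(d[150:230,210:290],(250,250),interpolation=3)
cv2.imwrite("pics/c2.png",np.hstack([A,np.vstack([B,C])])[:,:,::-1])
E
```

```text
[0.58138524 0.14169741 0.11911495] [-0.32821018  0.13845742 -1.0690905 ] [-0.05495266 -0.01547218  0.03914038] 0.027748756256545735
```

View pics/c2.png

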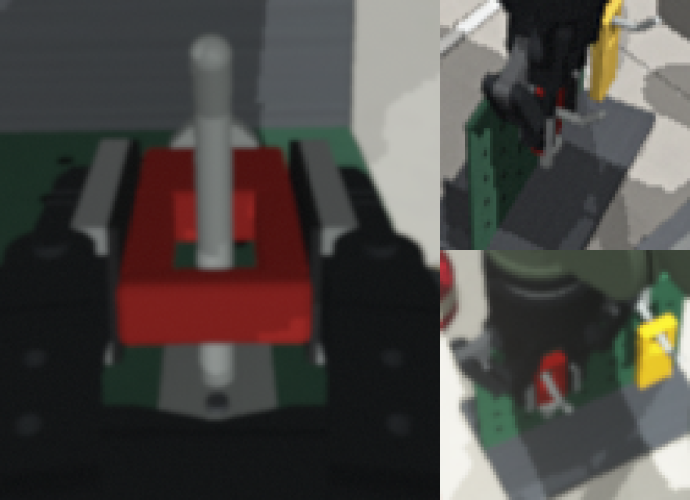

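The pin is held square in the fingers, and the peg runs free through the middle of the slot. Next I raise it a little more and slide off along the peg.

move_arm --increments "0 0 0 0 0 1.5 -0.6;0 0 0 -8 -0.7 1.5 -0.6;0 0 0 -16 -1.3 1.5 -0.6;0 0 0 -22 -1.8 1.5 -0.6;0 0 0 -22 -1.8 1.5 -0.6"

```text
t: 6.4
position: [0.5582, 0.1398, 0.1209]
tcp_rot: [0.13, -3.138, 0.0]
contact_force: [0.4, 0.5, -0.6]
gripper_width: 0.0274
grasp_force: 39.5
```

move_arm --increments "0 0 0 -7 -0.6 0 -0.6;0 0 0 -14 -1.2 0 -0.6;0 0 0 -21 -1.7 0 -0.6;0 0 0 -28 -2.3 0 -0.6;0 0 0 -36 -3 0 -0.6;0 0 0 -44 -3.6 0 -0.6;0 0 0 -44 -3.6 0 -0.6"

```text
t: 7.1
position: [0.5141, 0.1362, 0.1208]
tcp_rot: [0.13, -3.138, 0.0]
contact_force: [0.4, 0.8, -1.0]
gripper_width: 0.0276
grasp_force: 39.5
```

```bash
python3 - <<'E'
from h import *
np.set_printoptions(precision=4,suppress=True)
o=readout.get_obs();W=ext("wrist",o);p=o["position"]
w=cams.get_image("wrist");cv2.imwrite("pics/w3.png",w[:,:,::-1])
hsv=cv2.cvtColor(w,cv2.COLOR_RGB2HSV); m=((hsv[...,0]<8)|(hsv[...,0]>172))&(hsv[...,1]>150)
m[:180]=0;m[:,:195]=0;m[:,310:]=0
t=m&(w[...,0]>100)
for r in range(235,330,4):
    c=np.where(m[r])[0]
    if len(c): print(r,c.min(),c.max(),w[r,c.min()+4])
q=onplane(W,(252.9,307.3),p[2]+.0405); print("pin c2 est",q-p)
S,D=ext("scene"),ext("side")
for k,n in ((S,"scene"),(D,"side")): print(n,proj(k,p+[0,0,.0405]),proj(k,p-[0,0,.0375]))
for n in("scene","side"):
    im=cams.get_image(n);cv2.imwrite(f"pics/{n}3.png",im[:,:,::-1])
E
```

```text
243 225 279 [62 12 11]
247 224 280 [63 13 11]
251 222 283 [64 13 11]
255 221 284 [65 14 13]
259 220 285 [64 15 13]
263 219 286 [64 12 10]
267 218 286 [63 14 12]
271 218 287 [64 13 13]
275 217 288 [64 11 11]
279 216 289 [64 12 11]
283 215 290 [64 14 11]
287 215 290 [65 15 13]
291 214 290 [63 12 11]
295 214 291 [76 17 14]
299 213 292 [102  23  20]
303 213 292 [106  24  22]
307 213 291 [105  24  21]
311 213 292 [105  24  22]
315 213 291 [104  25  23]
319 214 289 [94 23 20]
pin c2 est [ 0.0002 -0.0001  0.0405]
scene [287.725  192.8604] [284.6701 218.4309]
side [257.5459 208.9509] [257.3636 224.469 ]
```

move_arm --increments "0 0 0 -15 -10 0 -0.6;0 0 0 -30 -20 0 -0.6;0 0 0 -40 -27 -5 -0.6;0 0 0 -44.5 -29.5 -15 -0.6;0 0 0 -44.5 -29.5 -25 -0.6;0 0 0 -44.5 -29.5 -33 -0.6;0 0 0 -44.5 -29.5 -35 -0.6;0 0 0 -44.5 -29.5 -35 -0.6;0 0 0 -44.5 -29.5 -35 -0.6"

```text
t: 8.15
position: [0.4716, 0.1071, 0.0859]
tcp_rot: [-0.13, 3.138, 0.0]
contact_force: [-0.9, -0.2, -0.8]
gripper_width: 0.0271
grasp_force: 39.5
```

```bash
python3 - <<'E'
from h import *
np.set_printoptions(precision=4,suppress=True)
P=[]
for i in range(3):
    w=cams.get_image(["scene","side","wrist"][i]); P.append(w); o=readout.get_obs(); print(o["position"],o["contact_force"])
S,D=ext("scene"),ext("side")
p=np.array([.471,.1067,0])
for k,n in ((S,"scene"),(D,"side")): print(n,proj(k,p+[0,0,.04]))
A=cv2.resize(P[0][195:270,265:345],(400,375),interpolation=3);B=cv2.resize(P[1][210:285,235:315],(400,375),interpolation=3)
cv2.imwrite("pics/c4.png",np.hstack([A,B])[:,:,::-1])
E
```

```text
[0.4716 0.107  0.086 ] [ 0.4174 -0.2858 -0.6544]
[0.4715 0.107  0.0861] [ 1.2539  1.1088 -0.5295]
[0.4714 0.107  0.0861] [-0.217   0.0617 -1.1301]
scene [308.0509 230.044 ]
side [275.7332 243.6453]
```

View pics/c4.png

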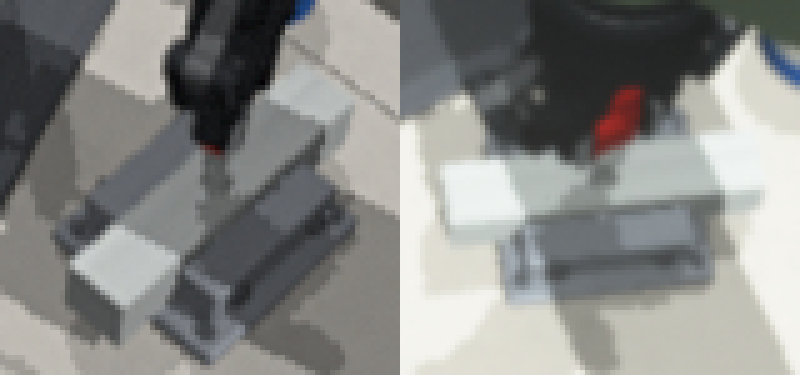

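The pin's end is over the expected hole position, at about (308,232) in scene and (275,244) in side. I lower gently and watch the force.

move_arm --increments "0 0 0 0 0 -3 -0.6;0 0 0 0 0 -6 -0.6;0 0 0 0 0 -8 -0.6;0 0 0 0 0 -10 -0.6;0 0 0 0 0 -11 -0.6;0 0 0 0 0 -12 -0.6;0 0 0 0 0 -12 -0.6"

```text
t: 9.0
position: [0.4708, 0.1068, 0.0737]
tcp_rot: [0.129, -3.138, -0.0]
contact_force: [-0.3, 0.5, -0.7]
gripper_width: 0.0277
grasp_force: 39.5
```

move_arm --increments "0 0 0 0 0 -2 -0.6;0 0 0 0 0 -4 -0.6;0 0 0 0 0 -6 -0.6;0 0 0 0 0 -8 -0.6;0 0 0 0 0 -9 -0.6;0 0 0 0 0 -9 -0.6"

```text
t: 9.6
position: [0.4708, 0.1068, 0.0646]
tcp_rot: [0.129, -3.138, -0.0]
contact_force: [-0.8, -0.6, -1.1]
gripper_width: 0.0273
grasp_force: 39.4
```

move_arm --increments "0 0 0 0 0 -2 -0.6;0 0 0 0 0 -3 -0.6;0 0 0 0 0 -4 -0.6;0 0 0 0 0 -5 -0.6;0 0 0 0 0 -5.5 -0.6;0 0 0 0 0 -6 -0.6;0 0 0 0 0 -6 -0.6"

```text
t: 10.3
position: [0.4709, 0.1068, 0.0587]
tcp_rot: [0.129, -3.139, -0.0]
contact_force: [-2.7, 0.2, -0.2]
gripper_width: 0.0276
grasp_force: 39.4
```

move_arm --increments "0 0 0 0 0 -0.5 -0.6;0 0 0 0 0 -1 -0.6;0 0 0 0 0 -1.5 -0.6;0 0 0 0 0 -1.5 -0.6;0 0 0 0 0 -1.5 -0.6"

```text
t: 10.8
position: [0.4709, 0.1069, 0.058]
tcp_rot: [0.129, -3.139, -0.0]
contact_force: [-4.7, 0.3, 6.8]
gripper_width: 0.0272
grasp_force: 40.4
```

move_arm --increments "0 0 0 -0.5 0 0 -0.6;0 0 0 -1 0 0 -0.6;0 0 0 -1 0 -0.7 -0.6;0 0 0 -1 0 -0.7 -0.6;0 0 0 -1 0 -0.7 -0.6"

```text
t: 11.3
position: [0.4708, 0.1069, 0.0579]
tcp_rot: [-0.13, 3.137, 0.0]
contact_force: [-4.2, -0.2, 12.1]
gripper_width: 0.0271
grasp_force: 40.9
```

move_arm --increments "0 0 0 -1 0 0 -0.3;0 0 0 -1 0 0 -0.1;0 0 0 -1 0 0 0.2;0 0 0 -1 0 0 0.4;0 0 0 -1 0 0 0.4;0 0 0 -1 0 0 0.4"

```text
t: 11.9
position: [0.4691, 0.1068, 0.0565]
tcp_rot: [0.13, -3.139, -0.0]
contact_force: [-0.5, -0.2, 0.7]
gripper_width: 0.0597
grasp_force: 0.0
```

move_arm --increments "0 0 0 0 0 15 0.4;0 0 0 0 0 40 0.4;0 0 0 0 0 80 0.4;0 0 0 0 0 120 0.4;0 0 0 -30 0 150 0.4;0 0 0 -60 0 150 0.4;0 0 0 -60 0 150 0.4"

```text
t: 12.6
position: [0.406, 0.1066, 0.2074]
tcp_rot: [0.13, -3.138, -0.0]
contact_force: [0.3, 0.7, -0.0]
gripper_width: 0.0602
grasp_force: 0.0
```

```bash
python3 - <<'E'
from h import *
o=readout.get_obs(); print(o["t"],o["position"],o["contact_force"])
P=[cams.get_image(n) for n in ("scene","side","wrist")]
A=cv2.resize(P[0][140:270,210:340],(390,390),interpolation=3);B=cv2.resize(P[1][150:280,190:320],(390,390),interpolation=3)
W=ext("wrist",o)
c=proj(W,np.array([.471,.1067,.06])).astype(int); print(c)
y=int(np.clip(c[1]-50,0,284));x=int(np.clip(c[0]-95,0,322)); C=cv2.resize(P[2][y:y+100,x:x+190],(390,205),interpolation=3)
out=np.zeros((595,780,3),np.uint8); out[:390]=np.hstack([A,B]); out[390:,:390]=C
cv2.imwrite("pics/c5.png",out[:,:,::-1])
E
```

```text
12.6 [0.40596152 0.10659385 0.2073918 ] [ 0.32227307  0.74588311 -0.0224625 ]
[247 251]
```

View pics/c5.png

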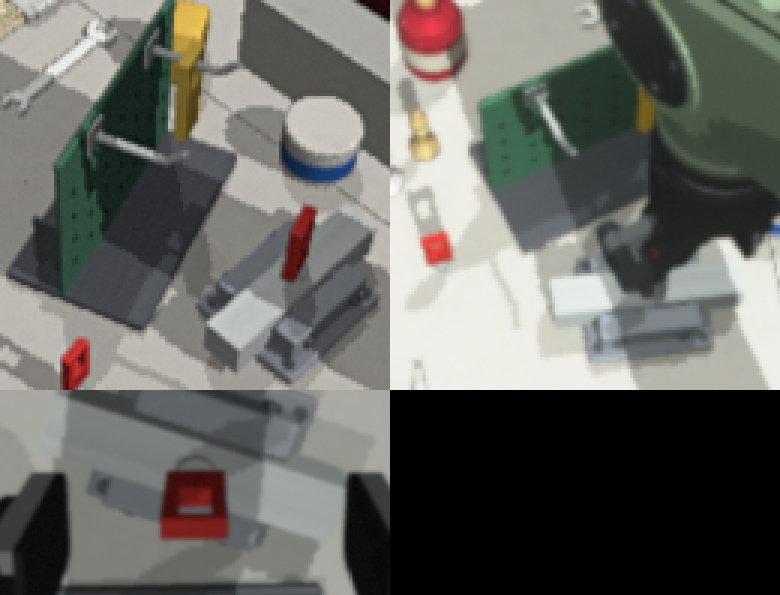

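```bash
python3 - <<'E'
from h import *
np.set_printoptions(precision=4,suppress=True)
o=readout.get_obs(); W=ext("wrist",o); w=cams.get_image("wrist"); s=cams.get_image("scene")
S=ext("scene"); ry=np.array([-.082,.9966,0]); rx=np.array([.9966,.082,0])
def red(im):
    h=cv2.cvtColor(im,cv2.COLOR_RGB2HSV); return (((h[...,0]<8)|(h[...,0]>172))&(h[...,1]>150)).astype(np.uint8)
for n,KE,im in (("scene",S,s),("wrist",W,w)):
    for dz in (0,.003,.006):
        b=np.array([.471,.1067,dz]); c=[proj(KE,b+i*.005*rx+j*.014*ry+[0,0,z]) for i in(-1,1) for j in(-1,1) for z in(.046,.098)]
        print(n,dz,np.min(c,0),np.max(c,0))
    l,_,st,ce=cv2.connectedComponentsWithStats(red(im)); q=proj(KE,np.array([.471,.1067,.075])); 
    i=min((k for k in range(1,l) if st[k,4]>30),key=lambda k:np.hypot(*(ce[k]-q))); print("seen",st[i,:2],st[i,:2]+st[i,2:4])
E
```

```text
scene 0 [303.6692 207.0499] [316.2855 234.1835]
scene 0.003 [303.8268 206.1045] [316.4831 233.3342]
scene 0.006 [303.9851 205.1539] [316.6818 232.4803]
seen [305 209] [315 234]
wrist 0 [229.3042 237.9326] [263.5387 273.1933]
wrist 0.003 [229.0573 239.1218] [263.6564 274.9605]
wrist 0.006 [228.8052 240.3327] [263.7766 276.7654]
seen [231 241] [263 273]
```

The measured outline matches a pin seated upright with its collar on the bar. The arm is clear, so I hand in.

```bash
python3 -c "
from station import close_job
print(close_job())"
```

```text
the job is handed in; nothing more can be done
None
```

The red-handled pin is off its peg and plugged handle up into the bar's hole. The contact force and last pictures agree that its collar sits on the bar. It is released with the arm clear and the spacer still hanging, and the job was handed in after about 13 s of robot time.

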